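# Shut the tube box and tuck its flap

### The arm

A 6-joint arm with a two-finger parallel gripper is mounted at the origin on a cart in front of the work surface, level with it; the furniture and walls round the work are solid. World frame = base frame: x ahead of the robot, y to its left, z up, the work surface at z = 0. Lengths are in m, angles in rad, forces in N, time in s.
With the tool pointing down it reaches from about 0.3 to 0.775 m from the base axis. Payload 14.6 kg.
Tool frame: the origin (TCP) lies between the finger pads; the fingertips stand 14 mm ahead of it and the grasp point (between the pads) lies 5 mm behind it; z points along the fingers, y is the line along which they close (so a half turn about z gives the same grasp; the last joint's range is limited). The gripper opens to 94 mm and grips with 3 to 60 N. Pads are 16 mm wide; open, the fingers measure 119 mm over their backs; the gripper's body (75 mm by 177 mm) begins 78 mm behind the grasp point.
Start: joints at [1.097, 0.3, 1.521, -0, 1.321, -0.067], TCP at [0.218, 0.505, 0.219] pointing down, gripper open.
Joint ranges: [-3.03, 3.03], [-0.79, 2.21], [0.23, 2.52], [-1.04, 4.18], [0, 3.07], [-2.55, 2.55]. Speed limits (rad/s): [2.22, 2.22, 2.57, 3.14, 3.14, 3.14].

### API

Orientations are given as [roll, pitch, yaw] about the fixed x, y, z axes, in that order (R = Rz(yaw) Ry(pitch) Rx(roll)).
In Python, from station import ctrl gives the robot as it stands. The module is installed in compiled form; this text tells all that it offers.
- The arm moves only by the tool move_arm, never from a script. Its argument "targets" is a list of rows, each a list of 7 numbers: the opening, from -1 (shut) to 1 (fully open), then the shift along the tool's x, y, z in units of 50 mm (1.0 is 50 mm), then the turn, a rotation vector about the tool's x, y, z in rad. A call has 1 to 12 rows; each row is the pose to reach, as a shift and turn from the pose commanded when the call began, along the tool's axes at that moment; what a row does not reach only later rows make up. A row lasts 1/10 s, in which the tool goes at most 50 mm and 8.59 degrees, less where a joint would pass 70% of its speed; a pose out of reach is approached as far as the arm can. A call with a gripper value outside its range is refused whole. The fingers move at their own pace and stop on an object; "grip_force" is the grip in N (left out, the last holds). Time passes only in rows, so rows that repeat a pose let the fingers close. It gives the time, the measured TCP pose, the force, the opening and the grip force at its end, in the units of the state.
- ctrl.get_obs(): the state, without advancing time (a new reading comes with each control period).
- ctrl.camera(name): name is "scene" or "top"; returns (picture, depth): 420x560x3 uint8, red, green, blue; 420x560 float32, m along the optical axis (not along the pixel's ray), 0 where there is no reading.
- ctrl.camera_params(name): a dict with "intrinsics" (3x3 intrinsics, pixels), "rvec" (rotation vector, rad) and "tvec" (3), from world to camera coordinates, as OpenCV has them. Camera axes: x right, y down, z forward; pixel columns grow to the right and rows downward; lengths in m; the calibration is good to about 2 mm. A picture is of the moment at which its call begins. camera_params takes no time and is no camera call.
- ctrl.hand_in(): hands the job in; it is judged then, once.
Trained networks look in the newest picture that a camera, given by its name, has taken for a name from the list of things; names that differ only in an ending like _2 or _b are one class to them, and where a whole thing is asked for, a point or a joint stands for the part that bears it (a point fixed in the world has none). Each returns a list of dicts, best first, with "score" (0 to 1); they miss things now and then, are a little off and sometimes report something else, mostly with a low value. They report only what shows in the picture. A call takes as long as a camera call. They do not tell look-alikes from the thing itself.
- ctrl.cut_out(camera, target): "region" (420x560 bool, what is visible of it) and "point" ([column, row] in pixels, amid what is visible of it).
- ctrl.tip_of(camera, target): "point" ([column, row] in pixels: a listed point, or the origin of a listed thing).
The state is a dict: "time_s": time; "qpos": joint angles; "joint_vel": joint speeds; "tau": joint torques, N m; "ee_pos": TCP position; "eef_rot": TCP orientation; "force": force on the tool from outside, world axes, zero at the start; "moment": the same for the moment, N m; "grip_width": finger opening in m; "grip_force": force on a finger pad.
Only numpy, scipy, OpenCV 4.12 (cv2) and the standard library are available. Lean on these libraries where they do the work, as an engineer would, in place of code of your own. Each camera call takes 0.05 s, during which the arm holds its last target. There are 200 camera calls.

### The job

Close the small grey tube box: fold its raised white flap over with your fingertips and press it down, then push it along by its rib until its front edge is tucked fully home beneath the steel lip, so that it stays shut by itself. Only push and press: do not pinch or lift anything, leave the box standing where it is (a slight shift does not matter), and leave the label roll, stapler and note block alone. Finish clear of it all.

Things in the scene. Friction and masses are not known exactly. Their poses are not given: they have to be found in the camera images.
- case: open grey tube box, loose, weighted (2 kg), 158 (x) x 140 (y) x 60 mm high. Origin: centre of its underside; z up; +x = from hinge side to lip side, the way the flap is folded and then pushed; y along the hinge. Side walls (inner faces y = +-64 mm) and front wall (x = 74 to 79 mm) are 60 mm high, back wall (x = -79 to -74) 42 mm. Three tubes fixed inside lie below z = 32 mm
- hinge_pin (a point): middle of the flap's hinge pin, which runs along the box's y, at box x = -60 mm + flap_slide, z = 51.5 mm; it moves with flap_slide but does not turn with the flap; axes as the box
- flap (a joint): angle (rad) of the white flap: 0 = folded flat into the box, outer face up at box z = 53 mm; pi/2 = upright; more = leaning back from the lip (stop 2.3). Rigid plate, 118 mm wide, 3 mm thick, free edge 107 mm from the pin. A weak spring and friction (up to 0.13 N m; about 2 N at 60 mm from the pin) raise it if let go untucked; tucked it rests on the lip's underside at about 0.03
- flap_slide (a joint): travel (m) of the hinge pin in its slots towards the lip (box +x): 0 = back, 0.024 = fully home, limits. About 2.5 N moves it, it stays where left. At 0 the folded flap's edge is 10 mm short of the lip's straight part and 3 mm clear of its flared mouth, so fold the flap while this is below 0.003, then push it home; fully home the edge is 14 mm under the lip
- rib_foot (a point): foot of the flap's thumb rib, on the rib's hinge side, mid width, on the flap's outer face (the upper one once folded), 74 mm from the hinge pin. The rib is 7 mm thick (74 to 81 mm from the pin), 70 mm long along the hinge, 8 mm high; push its hinge-side face towards the lip. Axes: x from hinge to free edge, z out of the outer face
- lip_edge (a point): middle of the inner edge of the fixed steel lip's straight part (box x = 57 mm, z = 57 mm); axes as the box. The lip, 94 mm wide, reaches from there to the front wall, underside at box z = 57 mm, top 60 mm; its mouth flares upward from here back to box x = 50 mm (highest z = 65 mm)
- flap_edge (a point): middle of the flap's free edge, 107 mm from the hinge pin, mid thickness; same axes as rib_foot
- label_roll: bystander: white roll of labels lying flat, 84 mm diameter, 38 mm high; origin at the centre of its underside
- stapler_1: bystander: desk stapler, 134 x 34 x 49 mm, long along its x; origin at the centre of its underside
- note_block_1: bystander: block of sticky notes, 76 x 76 x 22 mm; origin at the centre of its underside
Not all that is in view belongs to the job. There is more than one size of the case; the job needs the smaller.

How it is judged:
On the way:
1. the flap is folded over, not yet pushed in (value of joint flap below 0.2 rad and value of joint flap_slide below 0.012 m).
At the end, for the whole second after the job is handed in: the flap lies folded (within 0.07 rad of flat) with its edge at least 7 mm under the lip (slide beyond 18 of 24 mm) and stays so; the box stands flat, within 50 mm of its place; label roll, stapler and note block within 30 mm of theirs (value of joint flap below 0.07 rad and value of joint flap_slide above 0.018 m and z of flap_edge in the frame of case below 0.0585 m and x of flap_edge in the frame of lip_edge above 0.007 m and angle between case's own z axis and vertical below 0.05 rad and height (world z) of case below 0.006 m and linear speed of case below 0.02 m/s and distance of case from where it was at the start of the episode below 0.05 m and distance of each of label_roll, stapler_1, note_block_1 from where it was at the start of the episode below 0.03 m); the robot touches nothing.
It fails at once if the box is lifted or tipped (height (world z) of case above 0.012 m or angle between case's own z axis and vertical above 0.12 rad).
It fails at once if the box is shoved more than 50 mm away (distance of case from where it was at the start of the episode above 0.05 m).
It fails at once if a bystander is lifted (height (world z) of any of label_roll, stapler_1, note_block_1 above 0.015 m).
It fails at once if a bystander is pushed more than 30 mm (distance of any of label_roll, stapler_1, note_block_1 from where it was at the start of the episode above 0.03 m).
It also fails if it takes over 38 s, if anything falls off the work surface, if the arm or the gripper's body presses on something with over 40 N, if the wrist force passes 120 N, or if a joint passes its speed limit or range.

## Working session

There is one attempt and no reset: what is moved stays moved. The work goes in short steps, Python scripts to look and compute and a tool call to move; the robot and the scene stay as the last step left them, time stands still between calls to the robot, and variables do not carry over. Pictures are saved under pics/ and viewed, at most 10 in all, crops included, and the job is handed in when it is done.

Besides the shell and the picture viewer there is one more tool, called after "Call:" as a command line: name --pt "numbers of a row" for each row, then --argument value for the rest. move_arm: Moves the arm, as the interface text tells. Its arguments: {"type":"object","properties":{"targets":{"type":"array"},"grip_force":{"type":"number"}},"required":["targets"]}

```bash
mkdir -p pics; cat > h.py <<'E'
import numpy as np,cv2
from station import ctrl
from scipy.spatial.transform import Rotation as R
def cam(n):
    p=ctrl.camera_params(n);K=np.array(p["intrinsics"]);Rm=cv2.Rodrigues(np.array(p["rvec"],float))[0];t=np.array(p["tvec"],float).ravel()
    return K,Rm,t
def cloud(n,d):
    K,Rm,t=cam(n);v,u=np.mgrid[:d.shape[0],:d.shape[1]]
    c=np.stack([(u-K[0,2])/K[0,0]*d,(v-K[1,2])/K[1,1]*d,d],-1)
    return (c-t)@Rm
def proj(n,P):
    K,Rm,t=cam(n);c=np.atleast_2d(P)@Rm.T+t;q=c@K.T
    return q[:,:2]/q[:,2:]
E
python3 - <<'E'
from h import *
im={}
for n in("scene","top"):
    p,d=ctrl.camera(n);np.savez(n+".npz",p=p,d=d);cv2.imwrite(f"pics/{n}0.png",p[:,:,::-1])
    W=cloud(n,d)
    print(n,(-cam(n)[1].T@cam(n)[2]).round(2))
    for t in("case","flap","label_roll","stapler_1","note_block_1"):
        for r in ctrl.cut_out(n,t):
            m=r["region"]&(d>0);print(t,round(r["score"],2),np.round(r["point"]),m.sum(),np.median(W[m],0).round(3),W[m].min(0).round(3),W[m].max(0).round(3))
    for t in("case","hinge_pin","rib_foot","lip_edge","flap_edge"):
        for r in ctrl.tip_of(n,t):
            u,v=np.round(r["point"]).astype(int);print("tip",t,round(r["score"],2),u,v,W[v,u].round(3))
print(ctrl.get_obs())
E
```

```text
scene [-0.16 -0.7   0.73]
case 0.84 [301. 216.] 3431 [0.498 0.069 0.044] [ 0.387 -0.019  0.001] [0.635 0.189 0.163]
case 0.37 [316. 188.] 639 [0.539 0.049 0.109] [ 0.516 -0.004  0.011] [0.72  0.281 0.162]
flap 0.94 [316. 188.] 611 [0.539 0.048 0.111] [ 0.515 -0.004  0.016] [0.742 0.291 0.162]
flap 0.7 [159. 188.] 1369 [0.258 0.374 0.07 ] [0.07  0.013 0.052] [0.353 0.497 0.301]
label_roll 0.73 [289. 258.] 1065 [ 0.378 -0.044  0.038] [ 0.345 -0.077 -0.002] [0.428 0.036 0.044]
stapler_1 0.92 [240. 229.] 602 [0.356 0.133 0.038] [ 0.334  0.089 -0.001] [0.422 0.259 0.052]
note_block_1 0.73 [358. 239.] 752 [ 0.547 -0.089  0.024] [ 0.504 -0.133  0.001] [ 0.61  -0.034  0.029]
tip case 0.96 163 208 [ 0.101 -0.034  0.285]
tip case 0.89 296 228 [0.445 0.019 0.051]
tip case 0.21 241 234 [0.336 0.101 0.039]
tip hinge_pin 0.84 150 203 [0.212 0.333 0.069]
tip hinge_pin 0.58 313 206 [0.543 0.065 0.051]
tip rib_foot 0.86 161 185 [0.275 0.397 0.07 ]
tip rib_foot 0.65 273 211 [0.436 0.099 0.065]
tip rib_foot 0.63 317 182 [0.539 0.048 0.132]
tip rib_foot 0.26 358 242 [ 0.545 -0.096  0.024]
tip lip_edge 0
[... 1619 characters left out ...]
 0.003]
{'time_s': 1.1, 'qpos': array([ 1.09739046e+00,  2.99902110e-01,  1.52097614e+00,  1.34071548e-05,
        1.32070480e+00, -6.66128354e-02]), 'joint_vel': array([ 1.08511285e-03, -6.32201082e-04, -7.07774893e-04,  3.58566905e-05,
       -1.50932321e-03,  7.09644455e-04]), 'tau': array([ 3.21360989e-03, -5.31675982e+01, -3.52915800e+01,  7.10026687e-02,
        2.13324639e-02,  1.06410600e-04]), 'ee_pos': array([0.21762201, 0.50511341, 0.21945453]), 'eef_rot': array([ 3.14158221e+00, -1.23219578e-05,  2.73479631e+00]), 'force': array([ 1.26618423, -0.80602994, -1.04650445]), 'moment': array([-0.00273028, -0.01313598, -0.02980561]), 'grip_force': 0.0, 'grip_width': 0.09398234722164994}
```

```bash
python3 - <<'E'
from h import *
a=cv2.imread("pics/scene0.png")
b=cv2.imread("pics/top0.png")
cv2.imwrite("pics/crop1.png",np.hstack([cv2.resize(a[140:280,210:400],None,fx=2.1,fy=2.1*1.5),cv2.resize(b[160:270,230:360],(399,441))]))
print(cv2.imread("pics/crop1.png").shape)
E
```

```text
(441, 798, 3)
```

View pics/scene0.png

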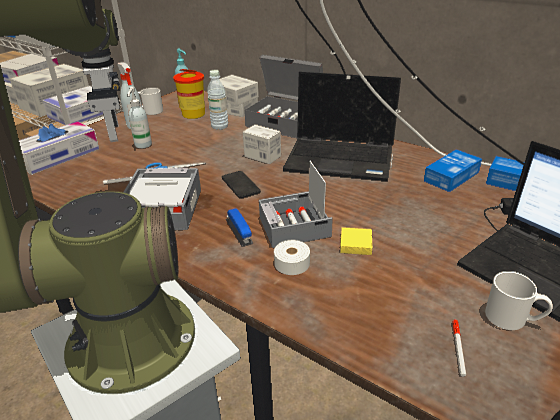

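View pics/crop1.png

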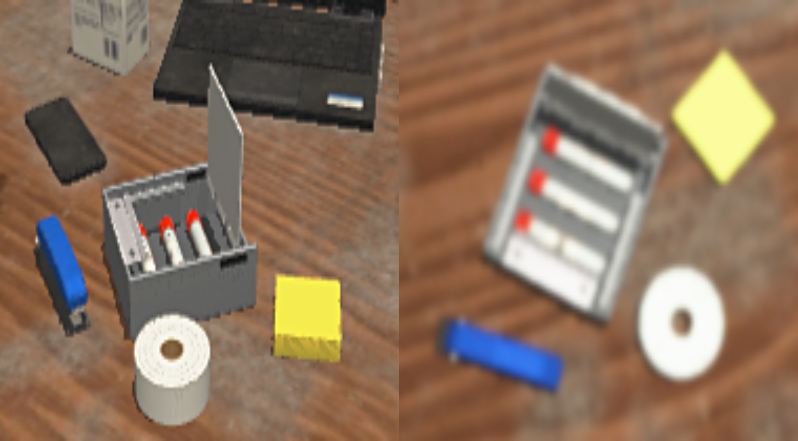

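The candidates are the large closed box at (163,208), a dark case at the back at (265,100), and the small open box at (296,216). I choose the last. The crop shows its flap upright on the far side at (316,188) and the lip on the near side, next to the stapler and roll.

```bash
cat > fit.py <<'E'
from h import *
from scipy.optimize import minimize
def fit(show=True):
    P=[];
    for n in("scene","top"):
        f=np.load(n+".npz");W=cloud(n,f["d"]);w=W[f["d"]>0]
        w=w[(abs(w[:,0]-.48)<.15)&(abs(w[:,1]-.08)<.14)]
        m=(w[:,2]>.052)&(w[:,2]<.068);P.append(w[m])
    return P
E
python3 - <<'E'
from fit import *
P=fit()
for p in P:
    print(len(p),p.min(0),p.max(0))
# template: rim outline at z~.06, front+lip area filled
gy=np.arange(-70,70.1,2)/1e3;gx=np.arange(-79,79.1,2)/1e3
T=[(x,s*y) for x in gx for y in(.065,.067,.069) for s in(1,-1)]+[(x,y) for x in np.arange(.052,.079,.003) for y in gy]
T=np.array(T)
from scipy.spatial import cKDTree
def cost(q,pts):
    c,s=np.cos(q[2]),np.sin(q[2]);l=(pts[:,:2]-q[:2])@np.array([[c,-s],[s,c]])
    d=cKDTree(T).query(l)[0]; d2=cKDTree(l).query(T)[0]
    return np.minimum(d,.015).mean()+np.minimum(d2,.015).mean()
for nm,pts in(("scene",P[0]),("top",P[1]),("both",np.vstack(P))):
    best=min((minimize(cost,[.485,.08,a],args=(pts,),method="Nelder-Mead",options=dict(initial_simplex=np.array([[.485,.08,a],[.50,.08,a],[.485,.095,a],[.485,.08,a+.15]]))) for a in(2.4,2.7,3.0)),key=lambda r:r.fun)
    print(nm,best.x.round(4),best.fun)
for n in("scene","top"):
    f=np.load(n+".npz");W=cloud(n,f["d"]);w=W[f["d"]>0]
    w=w[(abs(w[:,0]-.54)<.05)&(abs(w[:,1]-.055)<.075)&(w[:,2]>.075)&(w[:,2]<.18)]
    c=w.mean(0);u,s,v=np.linalg.svd(w-c);print(n,len(w),c.round(3),v[2].round(3),(s/np.sqrt(len(w))).round(4),w[:,2].max(),w.min(0),w.max(0))
    for t,k in(("stapler_1",0),("label_roll",0),("note_block_1",0)):pass
# neighbours behind
f=np.load("top.npz");W=cloud("top",f["d"]);w=W[f["d"]>0];m=(w[:,2]>.02)&(w[:,0]>.55)&(w[:,0]<.85)&(abs(w[:,1]-.05)<.2)
H=np.histogram2d(w[m,0],w[m,1],bins=[np.arange(.55,.86,.03),np.arange(-.15,.26,.03)])[0].astype(int);print(H)
E
```

```text
871 [ 0.38788853 -0.01802744  0.0520072 ] [0.56919132 0.16890688 0.0678945 ]
631 [ 0.34650249 -0.01542495  0.0520064 ] [0.58210734 0.18230096 0.06759344]
scene [0.4852 0.0759 2.7383] 0.0046159578171212495
top [0.4853 0.0794 2.7343] 0.004451264575139331
both [0.4849 0.0774 2.7378] 0.004164702848073462
scene 510 [0.54  0.049 0.12 ] [-0.918  0.395  0.018] [0.0355 0.0255 0.0008] 0.16256871023945718 [ 0.51604314 -0.00390402  0.07511238] [0.56733788 0.11012982 0.16256871]
top 272 [0.541 0.055 0.125] [-0.917  0.397  0.032] [0.0333 0.0256 0.0023] 0.16530781926297514 [0.51678558 0.00217662 0.07532417] [0.56451105 0.10848726 0.16530782]
[[   7   63   69   51    2    0    1   40   84   11    0    0    0]
 [   0   11   52    5    0    0    0    0    1    0    0    0    0]
 [   0    0    0    0    0    0    0    0    0    0    0    0    6]
 [   0    0    0    0    0    0    0    0    0   98  177  246  319]
 [   0    0    0    0    0   60  197  345  292  548  686  515 1074]
 [   0   36  142  197  266  252  261  488  472  342  386  463  160]
 [ 234  260  218  247  414  528  453  273  404  243  116  133   95]
 [ 373  222  235  318  146   95   47    0    0    0   25   44   45]
 [ 172  159  103   17    0    0    0    0    2   16   12   34   38]
 [   0    0    0    0    0    0    0    4   26   20   17   21   32]]
```

```bash
cat >> h.py <<'E'
C=np.array([.485,.0775]);Y=2.737
def b2w(p):
    c,s=np.cos(Y),np.sin(Y);p=np.asarray(p,float);return np.r_[C+np.array([[c,-s],[s,c]])@p[:2],p[2]]
def w2b(p):
    c,s=np.cos(Y),np.sin(Y);return np.r_[np.array([[c,s],[-s,c]])@(np.asarray(p)[:2]-C),p[2]]
def shift(p): # box-frame TCP target -> tool shift in units of 50mm, from measured pose
    o=ctrl.get_obs();Rt=R.from_euler("xyz",o["eef_rot"]);return ((Rt.inv().apply(b2w(p)-o["ee_pos"]))/.05).round(3)
E
python3 - <<'E'
from h import *
o=ctrl.get_obs();print(shift([-.10,0,.219]),shift([-.10,0,.151]),w2b(o["ee_pos"]))
a=o["ee_pos"];b=b2w([-.1,0,.219])
for n in("scene","top"):
    f=np.load(n+".npz");w=cloud(n,f["d"])[f["d"]>0];w=w[w[:,2]>.17]
    t=np.clip(((w-a)[:,:2]@(b-a)[:2])/((b-a)[:2]@(b-a)[:2]),0,1)
    d=np.linalg.norm(w[:,:2]-(a+t[:,None]*(b-a))[:,:2],axis=1);m=(d<.11)&(t>.2);print(n,m.sum(),w[m].round(2)[::30])
    m=(np.linalg.norm(w[:,:2]-b[:2],axis=1)<.15);print(w[m].round(2)[::20])
E
```

```text
[-1.0295e+01 -5.7340e+00  9.0000e-03] [-10.295  -5.734   1.369] [ 0.41411824 -0.28783728  0.21945453]
scene 0 []
[]
top 0 []
[[ 0.72  0.06  0.74]
 [ 0.72  0.07  0.74]
 [ 0.72  0.06  0.74]
 [ 0.71  0.09  0.74]
 [ 0.71  0.08  0.73]
 [ 0.71  0.08  0.74]
 [ 0.71  0.08  0.74]
 [ 0.71  0.08  0.74]
 [ 0.71  0.08  0.73]
 [ 0.7   0.08  0.73]
 [ 0.7   0.08  0.73]
 [ 0.7   0.08  0.74]
 [ 0.7   0.08  0.74]
 [ 0.69  0.12  0.74]
 [ 0.69  0.13  0.73]
 [ 0.7   0.06  0.73]
 [ 0.69  0.07  0.73]
 [ 0.69  0.08  0.74]
 [ 0.69  0.13  0.74]
 [ 0.69  0.14  0.74]
 [ 0.69  0.07  0.72]
 [ 0.68  0.12  0.73]
 [ 0.68  0.14  0.74]
 [ 0.69  0.07  0.71]
 [ 0.69  0.08  0.72]
 [ 0.73  0.04  0.65]
 [ 0.68  0.13  0.73]
 [ 0.72  0.05  0.65]
 [ 0.72  0.01  0.65]
 [ 0.72  0.07  0.65]
 [ 0.72  0.03  0.65]
 [ 0.67  0.15  0.74]
 [ 0.72  0.08  0.65]
 [ 0.72  0.04  0.66]
 [ 0.72  0.01  0.65]
 [ 0.68  0.13  0.73]
 [ 0.72  0.06  0.65]
 [ 0.72  0.02  0.65]
 [ 0.72 -0.01  0.66]
 [ 0.71  0.09  0.65]
 [ 0.71  0.05  0.65]
 [ 0.72  0.01  0.65]
 [ 0.67  0.14  0.72]
 [ 0.71  0.09  0.66]
 [ 0.71  0.05  0.65]
 [ 0.71  0.01  0.66]
 [ 0.68  
[... 971 characters left out ...]
 0.63]
 [ 0.68  0.11  0.66]
 [ 0.68  0.07  0.66]
 [ 0.7   0.03  0.64]
 [ 0.68  0.12  0.65]
 [ 0.68  0.08  0.65]
 [ 0.69  0.04  0.64]
 [ 0.68  0.13  0.65]
 [ 0.68  0.09  0.65]
 [ 0.69  0.05  0.63]
 [ 0.68  0.13  0.65]
 [ 0.68  0.08  0.65]
 [ 0.69  0.04  0.63]
 [ 0.68  0.12  0.66]
 [ 0.68  0.08  0.65]
 [ 0.67  0.14  0.65]
 [ 0.68  0.1   0.65]
 [ 0.69  0.06  0.63]
 [ 0.67  0.12  0.65]
 [ 0.68  0.08  0.64]
 [ 0.67  0.14  0.65]
 [ 0.68  0.1   0.64]
 [ 0.67  0.14  0.65]
 [ 0.68  0.1   0.64]
 [ 0.67  0.14  0.65]
 [ 0.68  0.1   0.63]
 [ 0.67  0.14  0.65]
 [ 0.68  0.1   0.63]
 [ 0.67  0.12  0.64]
 [ 0.66  0.14  0.65]
 [ 0.66  0.16  0.65]
 [ 0.67  0.12  0.62]
 [ 0.66  0.16  0.64]
 [ 0.66  0.15  0.63]]
```

View pics/top0.png

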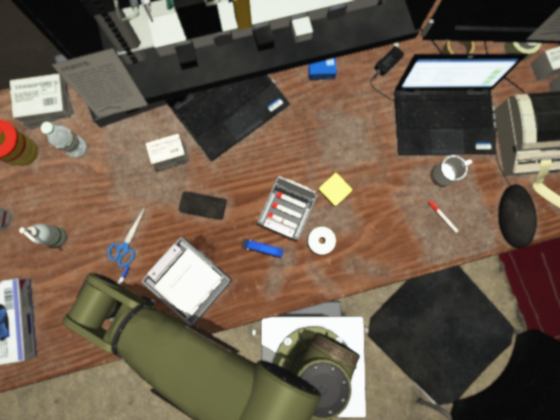

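The top view shows the small box at (287,208), the roll at (322,240), the stapler at (263,248), and an overhead shelf beyond x≈0.66 that stays clear of the path. I'm moving in behind the flap.

Call:
move_arm --pt "0.8 -0.9 -0.5 0 0 0 0" --pt "0.8 -1.8 -1.0 0 0 0 0" --pt "0.8 -2.6 -1.45 0 0 0 0" --pt "0.8 -3.5 -1.95 0 0 0 0" --pt "0.8 -4.4 -2.45 0 0 0 0" --pt "0.8 -5.3 -2.95 0 0 0 0" --pt "0.8 -6.2 -3.45 0 0 0 0" --pt "0.8 -7.0 -3.9 0 0 0 0" --pt "0.8 -7.9 -4.4 0 0 0 0" --pt "0.8 -8.8 -4.9 0 0 0 0" --pt "0.8 -9.6 -5.35 0 0 0 0" --pt "0.8 -10.3 -5.73 0 0 0 0"

```text
time_s: 2.3
ee_pos: [0.5784, 0.0358, 0.2194]
eef_rot: [-3.142, 0.0, 2.734]
force: [0.8, 0.7, 0.2]
grip_width: 0.0847
grip_force: 0.0
```

Call:
move_arm --pt "0.8 0 0 0.6 0 0 0" --pt "0.8 0 0 1.22 0 0 0" --pt "0.8 0 0 1.22 0 0 0" --pt "0.8 0.2 0 1.22 0 0 0"

```text
time_s: 2.7
ee_pos: [0.5683, 0.0421, 0.1591]
eef_rot: [-3.142, 0.0, 2.734]
force: [-1.1, 0.5, 0.3]
grip_width: 0.0847
grip_force: 0.0
```

```bash
python3 - <<'E'
from h import *
o=ctrl.get_obs();print(w2b(o["ee_pos"]).round(4),o["force"].round(2))
p,d=ctrl.camera("scene");cv2.imwrite("pics/s1.png",cv2.resize(p[90:290,220:420,::-1],(600,600),interpolation=cv2.INTER_CUBIC))
W=cloud("scene",d)[d>0];w=np.array([w2b(x) for x in W[(abs(W[:,0]-.54)<.08)&(abs(W[:,1]-.05)<.1)]])
m=(w[:,2]>.08)&(w[:,2]<.17)&(abs(w[:,1])<.06);h=w[m]
print(len(h),np.percentile(h[:,0],[2,10,30,50,70,90,98]).round(4),h[:,1].min(),h[:,1].max())
th=np.linspace(1.6,0,17)
for rr in (93,):
  for t in th: print(round(t,2),round(-60+rr*np.cos(t)-1.5*np.sin(t)-8,1),round(51.5+rr*np.sin(t)+1.5*np.cos(t)+14,1))
E
```

```text
[-0.0905 -0.0002  0.1591] [-1.07  0.5   0.34]
602 [-0.096  -0.0872 -0.0622 -0.0615 -0.061  -0.0604 -0.0599] -0.05970490362248107 0.05956531412224439
1.6 -72.2 158.4
1.5 -62.9 158.4
1.4 -53.7 157.4
1.3 -44.6 155.5
1.2 -35.7 152.7
1.1 -27.2 149.1
1.0 -19.0 144.6
0.9 -11.4 139.3
0.8 -4.3 133.3
0.7 2.2 126.6
0.6 7.9 119.2
0.5 12.9 111.4
0.4 17.1 103.1
0.3 20.4 94.4
0.2 22.8 85.4
0.1 24.4 76.3
0.0 25.0 67.0
```

View pics/s1.png

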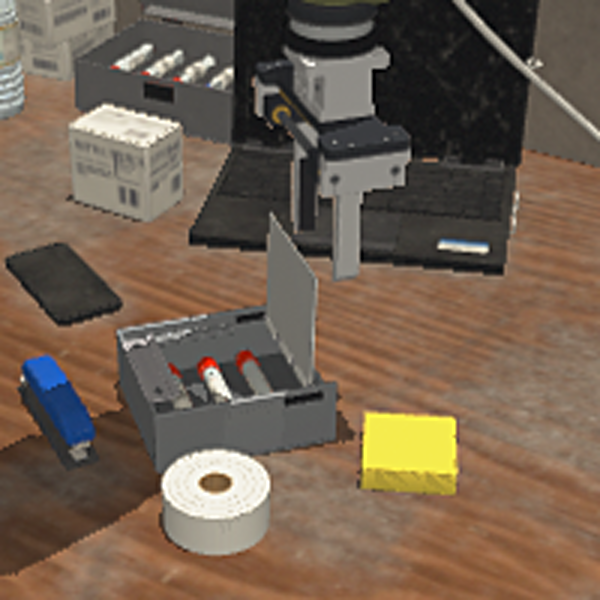

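The picture shows the fingertips behind the upright flap's top, at crop (345,275). I'm folding along the arc, keeping the contact near the free edge.

Call:
move_arm --pt "0.8 0.3 0 0.02 0 0 0" --pt "0.8 0.55 0 0.02 0 0 0" --pt "0.8 0.75 0 0.04 0 0 0" --pt "0.8 0.92 0 0.07 0 0 0" --pt "0.8 1.1 0 0.13 0 0 0" --pt "0.8 1.27 0 0.2 0 0 0" --pt "0.8 1.43 0 0.29 0 0 0" --pt "0.8 1.58 0 0.4 0 0 0" --pt "0.8 1.72 0 0.52 0 0 0" --pt "0.8 1.85 0 0.65 0 0 0" --pt "0.8 1.97 0 0.8 0 0 0"

```text
time_s: 3.85
ee_pos: [0.4771, 0.0813, 0.1179]
eef_rot: [-3.142, 0.0, 2.735]
force: [1.9, -0.6, 0.3]
grip_width: 0.0847
grip_force: 0.4
```

```bash
python3 - <<'E'
from h import *
o=ctrl.get_obs();print(w2b(o["ee_pos"]).round(4),o["force"].round(2))
p,d=ctrl.camera("scene");cv2.imwrite("pics/s2.png",cv2.resize(p[110:270,220:380,::-1],(600,600),interpolation=cv2.INTER_CUBIC))
for r in ctrl.cut_out("scene","flap"):
    W=cloud("scene",d);w=W[r["region"]&(d>0)];w=np.array([w2b(x) for x in w]);print(r["score"],r["point"],np.median(w,0).round(3))
    w=w[(w[:,2]>.05)&(w[:,2]<.15)&(abs(w[:,1])<.058)]
    if len(w)>50:
        k=np.polyfit(w[:,0],w[:,2],1);print("angle",np.arctan(k[0]),"x at z=.053",(.053-k[1])/k[0])
E
```

```text
[ 0.0087 -0.0004  0.1179] [ 1.89 -0.63  0.31]
0.76 [160.2, 190.3] [ 0.321 -0.184  0.07 ]
0.59 [301.7, 203.5] [-0.026  0.013  0.077]
angle 0.5619538152319871 x at z=.053 -0.06550407319330835
0.5 [302.8, 201.2] [-0.023  0.011  0.079]
angle 0.560856664399819 x at z=.053 -0.06549989724196358
```

View pics/s2.png

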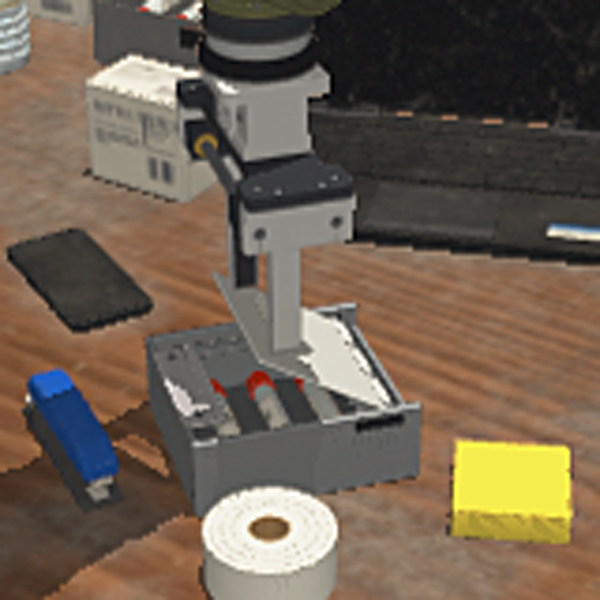

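The picture shows the flap at about 0.56 rad with the fingers straddling the rib and the slide still back. I'll continue down.

Call:
move_arm --pt "0.8 0.09 0 0.15 0 0 0" --pt "0.8 0.17 0 0.32 0 0 0" --pt "0.8 0.23 0 0.49 0 0 0" --pt "0.8 0.26 0 0.67 0 0 0" --pt "0.8 0.26 0 0.84 0 0 0" --pt "0.8 0.26 0 0.95 0 0 0" --pt "0.8 0.26 0 1.0 0 0 0"

```text
time_s: 4.65
ee_pos: [0.4655, 0.0862, 0.0677]
eef_rot: [-3.141, -0.001, 2.735]
force: [-1.2, 0.1, 1.1]
grip_width: 0.0846
grip_force: 0.6
```

```bash
cat > st.py <<'E'
from h import *
import sys
o=ctrl.get_obs();print(w2b(o["ee_pos"]).round(4),o["force"].round(2))
for n in("scene","top"):
    p,d=ctrl.camera(n)
    if len(sys.argv)>1 and n=="scene":cv2.imwrite(sys.argv[1],cv2.resize(p[110:270,220:380,::-1],(600,600),interpolation=cv2.INTER_CUBIC))
    W=cloud(n,d)[d>0];W=W[(abs(W[:,0]-.485)<.12)&(abs(W[:,1]-.0775)<.12)];w=np.array([w2b(x) for x in W])
    w=w[(w[:,2]>.04)&(w[:,2]<.09)&(abs(w[:,1])<.055)&(w[:,0]>-.072)&(w[:,0]<.045)]
    b=[(int(x*1e3),round(1e3*np.median(w[abs(w[:,0]-x)<.005,2]),1)) for x in np.arange(-.06,.05,.01) if (abs(w[:,0]-x)<.005).sum()>3]
    print(n,b)
E
python3 st.py
```

```text
[ 0.0214 -0.0003  0.0677] [-1.18  0.07  1.06]
scene [(-60, np.float64(56.8)), (-49, np.float64(55.2)), (-39, np.float64(54.5)), (-29, np.float64(54.7)), (-19, np.float64(55.3)), (-9, np.float64(55.1)), (0, np.float64(55.5)), (10, np.float64(57.2)), (20, np.float64(59.7)), (30, np.float64(56.1)), (40, np.float64(55.3))]
top [(-60, np.float64(56.3))]
```

Folded flat. Next I press a little, slide back alongside the rib, then close the fingers behind it.

Call:
move_arm --pt "0.8 0 0 0.05 0 0 0" --pt "0.8 -0.15 0 0.06 0 0 0" --pt "0.8 -0.3 0 0.06 0 0 0" --pt "0.8 -0.45 0 0.06 0 0 0" --pt "0.8 -0.45 0 0.06 0 0 0"

```text
time_s: 5.25
ee_pos: [0.4861, 0.0779, 0.0671]
eef_rot: [3.141, -0.002, 2.735]
force: [-16.4, 4.2, 28.3]
grip_width: 0.0849
grip_force: 14.0
```

```bash
python3 st.py
```

```text
[-0.0009 -0.0008  0.0671] [-16.37   4.21  28.27]
scene [(-60, np.float64(56.3)), (-49, np.float64(54.6)), (-39, np.float64(55.0)), (-29, np.float64(54.8)), (-19, np.float64(54.5)), (-9, np.float64(55.3)), (0, np.float64(57.9)), (10, np.float64(60.8)), (20, np.float64(55.7)), (30, np.float64(55.0)), (40, np.float64(54.9))]
top [(30, np.float64(53.9)), (40, np.float64(51.1))]
```

Call:
move_arm --pt "0.8 0 0 -0.03 0 0 0" --pt "0.3 0 0 -0.04 0 0 0" --pt "-0.2 0 0 -0.04 0 0 0" --pt "-0.5 0 0 -0.04 0 0 0" --pt "-0.5 0 0 -0.04 0 0 0" --pt "-0.5 0 0 -0.04 0 0 0" --pt "-0.5 0 0 -0.04 0 0 0" --pt "-0.5 0 0 -0.04 0 0 0"

```text
time_s: 6.15
ee_pos: [0.4863, 0.0774, 0.0674]
eef_rot: [-3.142, -0.0, 2.735]
force: [-0.7, 0.1, 1.0]
grip_width: 0.032
grip_force: 0.7
```

```bash
python3 st.py pics/s3.png
```

```text
[-0.0013 -0.0004  0.0674] [-0.69  0.06  0.96]
scene [(-60, np.float64(56.3)), (-49, np.float64(54.8)), (-39, np.float64(55.0)), (-29, np.float64(55.3)), (-19, np.float64(54.9)), (-9, np.float64(55.9)), (0, np.float64(65.6)), (10, np.float64(61.3)), (20, np.float64(55.6)), (30, np.float64(55.3)), (40, np.float64(55.1))]
top [(30, np.float64(53.3)), (40, np.float64(54.4))]
```

View pics/s3.png

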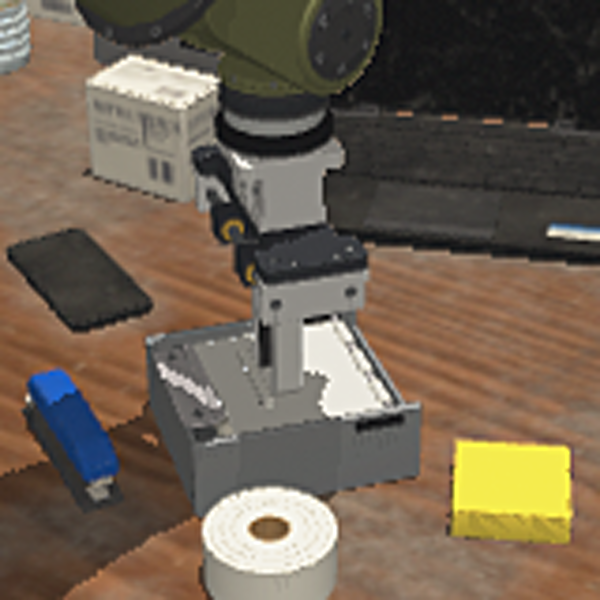

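The picture shows the flap flat, with the fingers (crop 290,385) just behind the rib (crop 262,380). I'm pushing home with a light press.

Call:
move_arm --pt "-0.5 0.08 0 0.01 0 0 0" --pt "-0.5 0.16 0 0.01 0 0 0" --pt "-0.5 0.24 0 0.01 0 0 0" --pt "-0.5 0.3 0 0.01 0 0 0" --pt "-0.5 0.36 0 0.01 0 0 0" --pt "-0.5 0.42 0 0.01 0 0 0" --pt "-0.5 0.48 0 0.01 0 0 0" --pt "-0.5 0.52 0 0.01 0 0 0"

```text
time_s: 7.05
ee_pos: [0.4625, 0.0878, 0.0673]
eef_rot: [3.141, 0.001, 2.735]
force: [5.5, -1.2, 4.7]
grip_width: 0.0233
grip_force: 4.5
```

```bash
python3 st.py
```

```text
[ 0.0247 -0.0006  0.0673] [ 5.54 -1.19  4.74]
scene [(-39, np.float64(56.7)), (-29, np.float64(54.8)), (-19, np.float64(54.6)), (-9, np.float64(54.7)), (0, np.float64(54.7)), (10, np.float64(54.9)), (20, np.float64(56.8)), (30, np.float64(67.1)), (40, np.float64(57.6))]
top []
```

Call:
move_arm --pt "-0.5 0.04 0 0 0 0 0" --pt "-0.5 0.08 0 0 0 0 0" --pt "-0.5 0.11 0 0 0 0 0" --pt "-0.5 0.13 0 0 0 0 0"

```text
time_s: 7.55
ee_pos: [0.4577, 0.09, 0.0674]
eef_rot: [3.141, 0.003, 2.735]
force: [12.0, -5.0, -1.0]
grip_width: 0.0235
grip_force: 7.3
```

```bash
python3 st.py
```

```text
[ 0.0301 -0.0007  0.0674] [12.03 -4.95 -0.98]
scene [(-39, np.float64(56.6)), (-29, np.float64(55.6)), (-19, np.float64(54.4)), (-9, np.float64(54.9)), (0, np.float64(54.9)), (10, np.float64(55.0)), (20, np.float64(55.3)), (30, np.float64(60.7)), (40, np.float64(63.0))]
top []
```

Call:
move_arm --pt "-0.5 -0.06 0 0 0 0 0" --pt "-0.5 -0.15 0 -0.1 0 0 0" --pt "-0.5 -0.15 0 -0.6 0 0 0" --pt "-0.5 -0.15 0 -1.4 0 0 0" --pt "-0.5 -0.15 0 -2.3 0 0 0" --pt "-0.5 -0.9 0 -3.0 0 0 0" --pt "-0.5 -1.7 0 -3.4 0 0 0" --pt "-0.5 -2.5 0 -3.4 0 0 0"

```text
time_s: 8.45
ee_pos: [0.5728, 0.0404, 0.2401]
eef_rot: [3.14, 0.003, 2.735]
force: [1.7, 0.5, -1.2]
grip_width: 0.0237
grip_force: 0.0
```

```bash
python3 st.py pics/s4.png; python3 - <<'E'
from h import *
for n in("scene","top"):
    p,d=ctrl.camera(n);W=cloud(n,d)
    for t in("hinge_pin","rib_foot","lip_edge"):
        for r in ctrl.tip_of(n,t):
            u,v=np.round(r["point"]).astype(int);q=w2b(W[v,u])
            if abs(q[0])<.15:print(n,t,round(r["score"],2),q.round(4))
E
```

```text
[-0.0953 -0.0005  0.2401] [ 1.67  0.46 -1.19]
scene [(-39, np.float64(57.2)), (-29, np.float64(56.0)), (-19, np.float64(55.3)), (-9, np.float64(55.6)), (0, np.float64(56.0)), (10, np.float64(56.2)), (20, np.float64(57.0)), (30, np.float64(57.1)), (40, np.float64(60.2))]
top [(-39, np.float64(54.1)), (-29, np.float64(54.6)), (-19, np.float64(53.6)), (-9, np.float64(54.3)), (0, np.float64(53.3)), (10, np.float64(54.7)), (20, np.float64(54.6)), (30, np.float64(55.0)), (40, np.float64(57.8))]
scene hinge_pin 0.85 [-0.0351 -0.002   0.0579]
scene rib_foot 0.73 [ 0.0456 -0.0106  0.0626]
scene rib_foot 0.5 [-0.1217  0.1402  0.025 ]
scene lip_edge 0.68 [0.0571 0.0128 0.0616]
top hinge_pin 0.7 [0.0542 0.0171 0.5692]
top rib_foot 0.87 [0.1017 0.0218 0.5745]
top lip_edge 0.85 [0.0632 0.0009 0.0623]
```

View pics/s4.png

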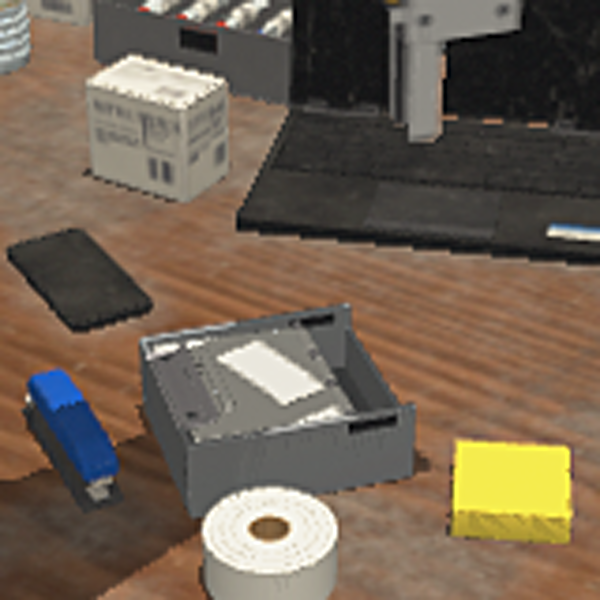

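The picture shows the flap lying flat and held under the lip (crop 215,395). The pin is about 24 mm forward, the box is nearly unmoved, the bystanders look untouched, and the arm is clear.

```bash
python3 -c "
from station import ctrl
print(ctrl.hand_in())"
```

```text
the job is handed in; nothing more can be done
None
```

I handed the job in with the small tube box's flap folded, pushed home and holding under the steel lip (about 0.03 rad, slide roughly 22–24 mm); the box shifted only about 2 mm, nothing else was moved, the arm was clear, and no verdict came back.

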